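# Clamp the pump bottle and take off its pump head of unknown thread hand

### The arm

A 6-joint arm with a two-finger parallel gripper is mounted at the origin on the work surface. World frame = base frame: x ahead of the robot, y to its left, z up, the work surface at z = 0. Lengths are in mm, angles in degrees, forces in N, time in s.
With the tool pointing down it reaches from about 300 to 850 mm from the base axis. Payload 4.2 kg.
Tool frame: the origin (TCP) lies midway between the tips of the shut fingers; the grasp point (between the pads) lies 19 mm behind it (env.hold_point_z is the z of the grasp point in the tool frame, in mm); z points along the fingers, y is the direction in which the jaws open and shut (so a half turn about z gives the same grasp; the last joint's range is limited). The gripper opens to 91 mm and grips with 3 to 60 N. Pads are 32 mm wide; open, the fingers measure 118 mm over their backs; the gripper's body (76 mm by 178 mm) begins 60 mm behind the grasp point.
Start: joints at [75.172, 18.312, 89.639, -0, 72.044, -1.146], TCP at [136.01, 558.699, 213.976] pointing down, gripper open.
Joint ranges: [-177.97, 177.97], [-48.28, 115.42], [12.27, 149.76], [-77.06, 257.06], [2.81, 150.46], [-146.56, 146.56]. Speed limits (degrees/s): [147.25, 147.25, 180, 180, 180, 180].

### API

Orientations are given as [roll, pitch, yaw] about the fixed x, y, z axes, in that order (R = Rz(yaw) Ry(pitch) Rx(roll)).
In Python, from workcell import env, grab_frame, camera_params, spotter gives the robot as it stands. The module is installed in compiled form; this text tells all that it offers.
- The arm moves only by the shell command python3 -m jog 'ROWS' [FORCE]. ROWS is text: rows parted by semicolons, each of 7 numbers parted by spaces: the turn, a rotation vector about the world's x, y, z in units of 5 degrees (1.0 is 5 degrees), then the shift along the world's x, y, z in units of 25 mm (1.0 is 25 mm), then the opening, from 0 (shut) to 1 (fully open). A call has 1 to 5 rows; each row is the pose to reach, as a shift and turn from the pose commanded when the call began; what a row does not reach only later rows make up. A row lasts 1/8 s, in which the tool goes at most 62.5 mm and 10.7 degrees, less where a joint would pass 70% of its speed; a pose out of reach is approached as far as the arm can. A call with a gripper value outside its range is refused whole. The fingers move at their own pace and stop on an object; FORCE is the grip in N (left out, the last holds). Time passes only in rows, so rows that repeat a pose let the fingers close. It gives the time, the measured TCP pose, the force and the opening at its end, in the units of the state.
- env.state(): the state, without advancing time (a new reading comes with each control period).
- grab_frame(name): name is "scene" or "top"; returns the picture (420x560x3 uint8, red, green, blue); there is no depth.
- camera_params(name): a dict with "K" (3x3 intrinsics, pixels), "rvec" (rotation vector, rad) and "tvec" (3), from world to camera coordinates, as OpenCV has them. Camera axes: x right, y down, z forward; pixel columns grow to the right and rows downward; lengths in mm; the calibration is good to about 2 mm. A picture is of the moment at which its call begins. camera_params takes no time and is no camera call.
- env.job_done(): hands the job in, once; it reports no verdict.
Trained networks look in the newest picture that a camera, given by its name, has taken for a name from the list of things; names that differ only in an ending like _2 or _b are one class to them, and where a whole thing is asked for, a point or a joint stands for the part that bears it (a point fixed in the world has none). Each returns a list of dicts, best first, with "conf" (0 to 1); they miss things now and then, are a little off and sometimes report something else, mostly with a low value. They report only what shows in the picture. A call takes as long as a camera call. They do not tell look-alikes from the thing itself.
- spotter.look_for(query, camera): "box" ([left, top, width, height] in pixels, round what is visible of it).
- spotter.trace(query, camera): "region" (420x560 bool, what is visible of it) and "box" ([left, top, width, height] in pixels, round what is visible of it).
The state is a dict: "time_s": time; "qpos": joint angles; "qvel": joint speeds; "effort": joint torques, N m; "ee_pos": TCP position; "ee_rot": TCP orientation; "force": force on the tool from outside, world axes, zero at the start; "torque": the same for the moment, N m; "gripper_width": finger opening in mm.
Only numpy, scipy, OpenCV 4.12 (cv2) and the standard library are available. Lean on these libraries where they do the work, as an engineer would, in place of code of your own. Each camera call takes 0.05 s, during which the arm holds its last target. There are 200 camera calls.

### The job

The orange pump bottle standing in the grey clamp is to be refilled: turn the clamp's three captive knobs clockwise, fully to their end stops, in the order red, yellow, blue, then unscrew that bottle's white pump head - nobody knows whether its thread is left- or right-handed, so try both ways - and lift it straight off. Finish while still holding the pump head in the gripper, upright and still, about 5 cm up from where it sat and straight over its bottle. Leave the spare bottle with its head and the things in the blue tray alone.

Things in the scene. Friction and masses are not known exactly. Their poses are not given: they have to be found in the camera images.
- clamp: grey clamp frame fixed on the shelf: a ring 88 mm across and 32 mm high round the working bottle and, centred 140 mm from it towards the robot (-x), a knob bar 84 x 280 mm, 20 mm high. Origin: on the shelf, on the ring's axis; x points from the bar to the ring.
- bottle_one: one of two lookalike orange bottles, 72 mm across; one stands in the clamp, the other is the spare (which is which varies). Fixed. Origin: underside centre. Shoulder 75 mm up, neck top 97 mm up. Its thread hand is hidden: the tightening way the head meets a hard stop within 0.1 rad; the loosening way it turns easily, is free to lift at 1.05 to 1.35 rad (best 1.2) and stops at about 1.4.
- bottle_two: one of two lookalike orange bottles, 72 mm across; one stands in the clamp, the other is the spare (which is which varies). Fixed. Origin: underside centre. Shoulder 75 mm up, neck top 97 mm up. Its thread hand is hidden: the tightening way the head meets a hard stop within 0.1 rad; the loosening way it turns easily, is free to lift at 1.05 to 1.35 rad (best 1.2) and stops at about 1.4.
- head_one: white pump head on bottle_one, loose, 50 g: collar 52 mm across, 24 mm high; on it a flat-sided bar 50 mm long (x), 18 thick (y), 30 high; spout at its +x end, to 63 mm off axis. Origin: on the axis at the collar's lower rim, when closed 77 mm above the bottle's underside with x along the bottle's x. Locked down until turned loose; then clears the neck after rising 20 mm.
- head_two: white pump head on bottle_two, loose, 50 g: collar 52 mm across, 24 mm high; on it a flat-sided bar 50 mm long (x), 18 thick (y), 30 high; spout at its +x end, to 63 mm off axis. Origin: on the axis at the collar's lower rim, when closed 77 mm above the bottle's underside with x along the bottle's x. Locked down until turned loose; then clears the neck after rising 20 mm.
- knob_red (a joint): turn of the red clamp knob in rad: 0 fully loose, grows clockwise seen from above, hard end stop at 1.4 (tight); starts between 0 and 0.4, turns stiffly (about 0.06 N m), stays where it is left
- knob_red_grip (a point): grip point of the red knob, on its upright axis, 57 mm above the shelf, turning with it; its grip is an upright bar 42 mm long (along x), 14 mm thick (along y), whose top is 7 mm above this point, on a disc whose top is 23 mm below it. The three knobs stand 100 mm apart in a row on the knob bar; which colour is where varies.
- knob_yellow (a joint): turn of the yellow clamp knob in rad: 0 fully loose, grows clockwise seen from above, hard end stop at 1.4 (tight); starts between 0 and 0.4, turns stiffly (about 0.06 N m), stays where it is left
- knob_yellow_grip (a point): grip point of the yellow knob, on its upright axis, 57 mm above the shelf, turning with it; its grip is an upright bar 42 mm long (along x), 14 mm thick (along y), whose top is 7 mm above this point, on a disc whose top is 23 mm below it. The three knobs stand 100 mm apart in a row on the knob bar; which colour is where varies.
- knob_blue (a joint): turn of the blue clamp knob in rad: 0 fully loose, grows clockwise seen from above, hard end stop at 1.4 (tight); starts between 0 and 0.4, turns stiffly (about 0.06 N m), stays where it is left
- knob_blue_grip (a point): grip point of the blue knob, on its upright axis, 57 mm above the shelf, turning with it; its grip is an upright bar 42 mm long (along x), 14 mm thick (along y), whose top is 7 mm above this point, on a disc whose top is 23 mm below it. The three knobs stand 100 mm apart in a row on the knob bar; which colour is where varies.
- tray: translucent blue plastic tray fixed on the shelf, 280 x 200 x 45 mm, origin at the centre of its underside
- dish: white ceramic dish, 90 mm across, 28 mm high, in the tray; leave alone. Origin: centre of its underside
- scrubber: green hard silicone scrubber 85 x 55 x 25 mm in the tray; leave alone. Origin: centre of its underside
- roller: lint roller with chrome handle, 210 mm long (along x), 38 mm thick, in the tray; leave alone. Origin: under its middle
Mind the look-alikes: they are no part of the job. Leave any green look-alike of the head_two alone.

How it is judged (in metres and radians):
On the way, in this order (a step that is already met when the one before it is completed fails the run):
1. the red knob is turned to its end stop (value of joint knob_red above 1.3 rad), for 0.1 s.
2. the yellow knob is turned to its end stop (value of joint knob_yellow above 1.3 rad), for 0.1 s.
3. the blue knob is turned to its end stop (value of joint knob_blue above 1.3 rad), for 0.1 s.
4. the pump head of the bottle in the clamp is turned loose on its neck (((horizontal distance between bottle_one and clamp below 0.04 m and angle between the x axis of head_one and the x axis of bottle_one, either way round above 0.9 rad and z of head_one in the frame of bottle_one below 0.1 m) or (horizontal distance between bottle_two and clamp below 0.04 m and angle between the x axis of head_two and the x axis of bottle_two, either way round above 0.9 rad and z of head_two in the frame of bottle_two below 0.1 m))), for 0.1 s.
At the end, for the whole second after the job is handed in: All three knobs are within 0.1 rad of their end stops, and the pump head of the bottle in the clamp is held by the fingers, still (under 5 cm/s), within 0.3 rad of upright, 3 to 20 cm above where it sat, within 5 cm sideways of its bottle's axis and not touching the bottle (value of joint each of knob_red, knob_yellow, knob_blue above 1.3 rad and ((horizontal distance between bottle_one and clamp below 0.04 m and z of head_one in the frame of bottle_one between 0.107 and 0.28 m and horizontal distance between head_one and bottle_one below 0.05 m and angle between head_one's own z axis and vertical below 0.3 rad and linear speed of head_one below 0.05 m/s and contact force between the fingers and head_one above 1 N and contact force between head_one and bottle_one below 0.2 N) or (horizontal distance between bottle_two and clamp below 0.04 m and z of head_two in the frame of bottle_two between 0.107 and 0.28 m and horizontal distance between head_two and bottle_two below 0.05 m and angle between head_two's own z axis and vertical below 0.3 rad and linear speed of head_two below 0.05 m/s and contact force between the fingers and head_two above 1 N and contact force between head_two and bottle_two below 0.2 N))); the arm keeps its last pose, push and grip.
It fails at once if the spare bottle's pump head is turned or moved ((not (horizontal distance between bottle_one and clamp below 0.04 m) and (distance of head_one from where it was at the start of the episode above 0.02 m or angle between the x axis of head_one and the x axis of bottle_one, either way round above 0.35 rad)) or (not (horizontal distance between bottle_two and clamp below 0.04 m) and (distance of head_two from where it was at the start of the episode above 0.02 m or angle between the x axis of head_two and the x axis of bottle_two, either way round above 0.35 rad))).
It fails at once if the dish is moved by more than 3 cm (distance of dish from where it was at the start of the episode above 0.03 m).
It fails at once if the scrubber is moved by more than 3 cm (distance of scrubber from where it was at the start of the episode above 0.03 m).
It fails at once if the roller is moved by more than 3 cm (distance of roller from where it was at the start of the episode above 0.03 m).
It also fails if it takes over 72 s, if anything falls off the work surface, if the arm or the gripper's body presses on something with over 40 N, if the wrist force passes 120 N, or if a joint passes its speed limit or range.

## Working session

There is one attempt and no reset: what is moved stays moved. The work goes in short steps, Python scripts to look and compute and a shell command to move; the robot and the scene stay as the last step left them, time stands still between calls to the robot, and variables do not carry over. Pictures are saved under pics/ and viewed, about 8 in all and at most 12, crops included, and the job is handed in when it is done.

```bash
mkdir -p pics
cat > h.py <<'E'
import numpy as np,cv2
from workcell import env,grab_frame,camera_params,spotter
def P(c):
    d=camera_params(c);K=np.array(d["K"],float);R=cv2.Rodrigues(np.array(d["rvec"],float))[0];t=np.array(d["tvec"],float).ravel();return K,R,t
def back(c,uv,z):
    K,R,t=P(c);r=R.T@np.linalg.inv(K)@np.array([uv[0],uv[1],1.]);o=-R.T@t;return o+r*(z-o[2])/r[2]
def proj(c,p):
    K,R,t=P(c);q=K@(R@np.array(p,float)+t);return q[:2]/q[2]
def save(c,n,crop=None,s=1):
    im=grab_frame(c)[:,:,::-1]
    if crop: x,y,w,h=crop;im=im[y:y+h,x:x+w]
    cv2.imwrite(f"pics/{n}.png",cv2.resize(im,None,fx=s,fy=s,interpolation=cv2.INTER_CUBIC))
E
python3 - <<'E'
from h import *
a=grab_frame("scene");b=grab_frame("top")
cv2.imwrite("pics/s0.png",a[:,:,::-1]);cv2.imwrite("pics/t0.png",b[:,:,::-1])
for c in("top","scene"):
    K,R,t=P(c);print(c,"cam",(-R.T@t).round())
for q in["knob_red","knob_yellow","knob_blue","head_one","head_two","bottle_one","clamp"]:
    for c in("top","scene"):
        print(q,c,[(np.round(d["box"]).tolist(),round(d["conf"],2),back(c,(d["box"][0]+d["box"][2]/2,d["box"][1]+d["box"][3]/2),57 if 'knob' in q else 115).round().tolist()) for d in spotter.look_for(q,c)[:3]])
E
```

```text
top cam [ 514.   29. 1143.]
scene cam [1489. -281.  772.]
knob_red top [([300.0, 259.0, 15.0, 20.0], 0.64, [435.0, -34.0, 57.0])]
knob_red scene [([226.0, 188.0, 16.0, 18.0], 0.58, [470.0, -37.0, 57.0])]
knob_yellow top [([265.0, 251.0, 14.0, 21.0], 0.68, [453.0, 67.0, 57.0])]
knob_yellow scene [([262.0, 182.0, 10.0, 18.0], 0.63, [476.0, 55.0, 57.0]), ([338.0, 167.0, 34.0, 21.0], 0.17, [507.0, 315.0, 57.0])]
knob_blue top [([236.0, 248.0, 13.0, 14.0], 0.46, [470.0, 151.0, 57.0])]
knob_blue scene [([298.0, 176.0, 12.0, 22.0], 0.76, [497.0, 157.0, 57.0]), ([218.0, 188.0, 103.0, 58.0], 0.62, [589.0, 21.0, 57.0])]
head_one top [([439.0, 214.0, 29.0, 35.0], 0.95, [546.0, -414.0, 115.0])]
head_one scene [([73.0, 213.0, 24.0, 35.0], 0.68, [553.0, -411.0, 115.0]), ([226.0, 186.0, 13.0, 21.0], 0.42, [549.0, -58.0, 115.0])]
head_two top [([287.0, 152.0, 23.0, 23.0], 0.79, [722.0, 1.0, 115.0]), ([228.0, 190.0, 22.0, 34.0], 0.67, [600.0, 158.0, 115.0]), ([275.0, 192.0, 16.0, 28.0], 0.62, [607.0, 39.0, 115.0])]
head_two scene [([225.0, 228.0, 18.0, 38.0], 0.91, [735.0, -110.0, 115.0]), ([271.0, 188.0, 20.0, 27.0], 0.87, [616.0, 45.0, 115.0]), ([312.0, 205.0, 26.0, 31.0], 0.83, [726.0, 112.0, 115.0])]
bottle_one top [([425.0, 226.0, 28.0, 25.0], 0.95, [527.0, -377.0, 115.0])]
bottle_one scene [([71.0, 239.0, 36.0, 31.0], 0.83, [644.0, -406.0, 115.0])]
clamp top [([224.0, 223.0, 100.0, 59.0], 0.77, [481.0, 61.0, 115.0]), ([164.0, 248.0, 28.0, 29.0], 0.67, [447.0, 316.0, 115.0])]
clamp scene [([218.0, 186.0, 103.0, 57.0], 0.6, [656.0, -1.0, 115.0])]
```

View pics/t0.png

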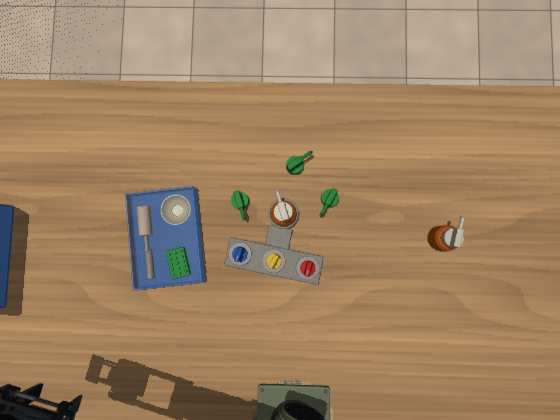

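View pics/s0.png

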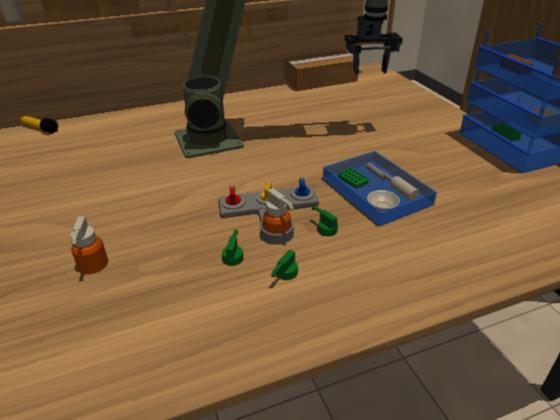

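Top view: blue, yellow and red knobs at (240,254), (274,261) and (308,268). The white head in the clamp is at (284,212), with its spout pointing up the image. The spare is at (448,237), and three green look-alikes stand at (295,165), (240,205) and (330,200). Only (284,212) stands in the ring. I'll measure and confirm in one crop.

```bash
cat > m.py <<'E'
from h import *
from scipy.optimize import least_squares
def masks(im):
    h=cv2.cvtColor(im,cv2.COLOR_RGB2HSV).astype(int);H,S,V=h[...,0],h[...,1],h[...,2]
    v=(S>150)&(V>90)
    return {'red':v&((H<4)|(H>175)),'yellow':v&(H>21)&(H<34),'blue':v&(H>105)&(H<125)}
win={'top':dict(red=(308,268),yellow=(274,261),blue=(240,254)),'scene':dict(red=(233,198),yellow=(267,191),blue=(303,187))}
if __name__=="__main__":
    for c in("top","scene"):
        im=grab_frame(c);M=masks(im)
        for k,m in M.items():
            u,v=win[c][k];w=np.zeros_like(m);w[v-16:v+17,u-16:u+17]=1;ys,xs=np.nonzero(m&w)
            if len(xs)<5: print(c,k,'few');continue
            ce=np.array([xs.mean(),ys.mean()])
            s=f"{c} {k} n={len(xs)} px={ce.round(1)} z60={back(c,ce,60)[:2].round(1)}"
            if c=='top':
                p=np.array([back(c,(x,y),62)[:2] for x,y in zip(xs,ys)]);w_,E=np.linalg.eigh(np.cov(p.T));a=E[:,1];s+=f" ang={np.degrees(np.arctan2(a[1],a[0]))%180:.0f} sd={np.sqrt(w_).round(1)}"
            print(s)
        r=spotter.trace("head_two",c)
        cv2.imwrite(f"pics/m_{c}.png",np.uint8(255*np.any([M[k] for k in M],axis=0)))
        for d in r[:4]:
            ys,xs=np.nonzero(d["region"]);print(c,'head',np.round(d["box"]),round(d["conf"],2),xs.mean().round(1),ys.mean().round(1))
    im=grab_frame("top")[:,:,::-1];a=cv2.resize(im[140:290,215:345],None,fx=4,fy=4,interpolation=cv2.INTER_CUBIC)
    cv2.imwrite("pics/c1.png",a)
E
python3 m.py
```

```text
top red n=160 px=[307.4 267.6] z60=[438.6 -32.4] ang=53 sd=[10.1 10.4]
top yellow n=144 px=[273.3 260.2] z60=[456.9  63.5] ang=79 sd=[ 9.6 10.8]
top blue n=116 px=[239.1 253.2] z60=[474.  160.1] ang=71 sd=[ 9.5 11.2]
top head [231. 191.  20.  28.] 0.76 239.6 201.9
top head [284. 153.  23.  23.] 0.73 295.5 164.2
top head [274. 192.  19.  28.] 0.7 282.0 209.2
top head [272. 203.  26.  23.] 0.64 283.7 215.8
scene red n=84 px=[232.9 196.2] z60=[468.1 -40. ]
scene yellow few
scene blue n=46 px=[302.7 186.8] z60=[497.4 154.2]
scene head [313. 206.  23.  30.] 0.8 327.2 222.3
scene head [274. 251.  25.  27.] 0.78 286.7 265.4
scene head [268. 189.  24.  27.] 0.66 277.5 202.3
scene head [221. 230.  22.  39.] 0.65 233.0 250.8
```

View pics/c1.png

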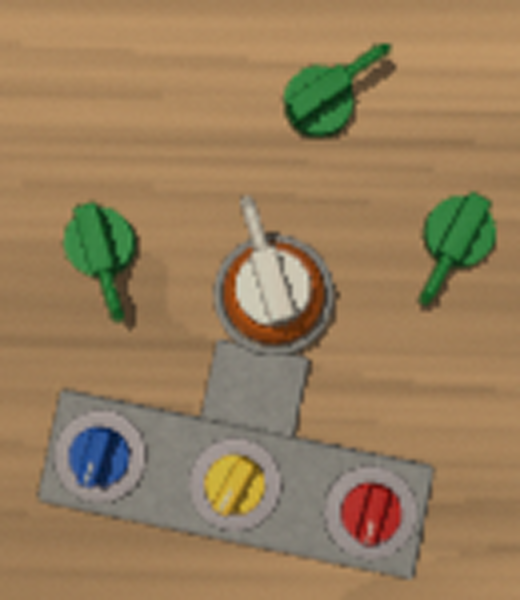

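The crop confirms it: the white head is in the ring at crop (272,287), the red bar is nearly along the clamp x axis, and the yellow and blue bars are turned about 20° clockwise of that. The green ones are separate. Now I'll work out the poses.

Run:
```python
from h import *
s=env.state();print(s["time_s"],np.round(s["ee_pos"],1),np.round(s["ee_rot"],1),env.hold_point_z,np.round(s["force"],1))
R={}
for k,px in dict(red=(307.4,267.6),yel=(273.3,260.2),blue=(239.1,253.2),ringY=(273.7,261.2),ringR=(215+371/4,140+512/4),ringB=(215+100/4,140+457/4)).items(): print(k,back("top",px,34 if 'r'!=k else 34).round(1))
c=lambda x,y:(215+x/4,140+y/4)
print('collar',back("top",c(272,287),101).round(1),'spouttip',back("top",c(247,198),125).round(1),'barends top',back("top",c(263,250),131).round(1),back("top",c(283,322),131).round(1))
for n,a,b in [("blue",(85,485),(115,430)),("yel",(220,510),(250,460)),("red",(370,540),(378,485))]:
    d=back("top",c(*b),64)-back("top",c(*a),64);print(n,np.degrees(np.arctan2(d[1],d[0])).round(1))
# sharp zoom
im=grab_frame("top")[:,:,::-1]
cv2.imwrite("pics/c2.png",np.hstack([cv2.resize(im[y-14:y+14,x-14:x+14],(260,260),interpolation=cv2.INTER_LANCZOS4) for x,y in [(307,267),(273,260),(239,253)]]))
```

```text
1.05 [136.  558.7 214. ] [180.    0.  166.3] -18.8 [ 0.  -0.1 -0.6]
red [436.9 -33.8  34. ]
yel [455.5  64.2  34. ]
blue [473.1 163.2  34. ]
ringY [452.7  63.   34. ]
ringR [435.8 -34.8  34. ]
ringB [470.2 160.5  34. ]
collar [590.5  38.9 101. ] spouttip [648.   56.7 125. ] barends top [612.7  45.1 131. ] [565.3  30.8 131. ]
blue -27.1
yel -29.8
red -7.4
```

View pics/c2.png

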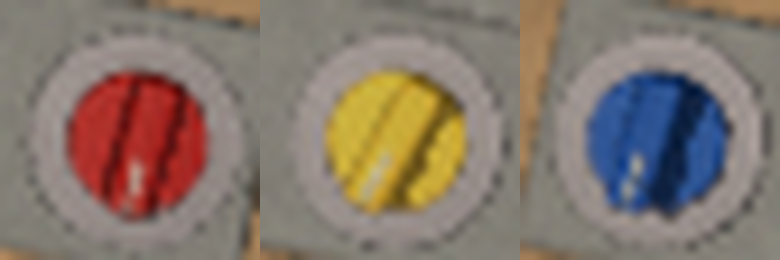

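Zoomed bar angles: red about -10°, yellow about -24°, blue about -15° (the clamp x axis is at -10.4°). Knob centres: red (436,-34), yellow (454,64), blue (471.5,162). Head axis is (590.5,38.5), yaw about 17°. Moving to red.

```bash
python3 -m jog '0 0 0 1.08 -2.14 0 1; 0 0 0 2.16 -4.28 0 0.6; 0 0 0 3.24 -6.42 0 0.6; 0 0 0 4.32 -8.56 0 0.6; 0 0 0 5.4 -10.7 0 0.6' 
python3 -m jog '0 0 0 1.08 -2.14 0 0.6; 0 0 0 2.16 -4.28 0 0.6; 0 0 0 3.24 -6.42 0 0.6; 0 0 0 4.32 -8.56 0 0.6; 0 0 0 5.4 -10.7 0 0.6' 
python3 -m jog '0 0 0.7 1.2 -2.3 -1 0.6; 0 0 0.7 1.2 -2.3 -3 0.6; 0 0 0.7 1.2 -2.3 -4 0.6; 0 0 0.7 1.2 -2.3 -4 0.6; 0 0 0.7 1.2 -2.3 -4 0.6'
```

```text
time_s: 1.72
ee_pos: [271.6, 289.6, 214.2]
ee_rot: [179.9, 0.1, 166.4]
force: [1.0, -0.0, 0.2]
gripper_width: 55.4
time_s: 2.35
ee_pos: [406.7, 21.8, 214.4]
ee_rot: [180.0, 0.1, 166.3]
force: [1.0, 0.9, -0.7]
gripper_width: 54.6
time_s: 2.98
ee_pos: [437.0, -33.7, 115.1]
ee_rot: [180.0, 0.1, 169.8]
force: [-0.3, -0.6, 0.6]
gripper_width: 54.9
```

```bash
python3 -m jog '0 0 0 0 0 -1.5 0.6; 0 0 0 0 0 -2.5 0.6; 0 0 0 0 0 -3 0.6; 0 0 0 0 0 -3 0.6'
python3 -m jog '0 0 0 0 0 0 0.1; 0 0 0 0 0 0 0; 0 0 0 0 0 0 0; 0 0 0 0 0 0 0; 0 0 0 0 0 0 0' 30
python3 - <<'E'
from h import *
save("top","g1",(215,140,130,150),4)
s=env.state();print(np.round(s["force"],1),np.round(s["torque"],2))
E
```

```text
time_s: 3.48
ee_pos: [436.5, -33.7, 39.4]
ee_rot: [180.0, 0.0, 169.8]
force: [-0.6, -0.2, -0.5]
gripper_width: 55.0
time_s: 4.1
ee_pos: [435.8, -33.0, 39.2]
ee_rot: [179.9, -0.0, 169.7]
force: [-1.2, 4.5, 2.9]
gripper_width: 13.6
[-1.4  5.3  4. ] [ 1.03  0.19 -0.06]
```

Gripped at 13.6 mm. Turning clockwise about 83°.

```bash
python3 -m jog '0 0 -2 0 0 0 0; 0 0 -4 0 0 0 0; 0 0 -6 0 0 0 0; 0 0 -8 0 0 0 0; 0 0 -10 0 0 0 0'
python3 -m jog '0 0 -2 0 0 0 0; 0 0 -4 0 0 0 0; 0 0 -5.6 0 0 0 0; 0 0 -6.4 0 0 0 0; 0 0 -6.4 0 0 0 0'
python3 -c "
from h import *
s=env.state();print(np.round(s['force'],1),np.round(s['torque'],2))"
```

```text
time_s: 4.78
ee_pos: [436.4, -32.3, 39.2]
ee_rot: [179.9, -0.1, 119.4]
force: [1.3, 9.4, 2.6]
gripper_width: 14.1
time_s: 5.4
ee_pos: [437.0, -32.3, 39.2]
ee_rot: [179.9, -0.1, 87.9]
force: [2.5, 11.4, 0.8]
gripper_width: 14.8
[ 2.5 11.4  0.8] [ 1.9  -0.24  0.95]
```

Hard stop felt (0.95 N m). Release, lift, and go to yellow at yaw 156.

```bash
python3 -m jog '0 0 0 0 0 0 0.6; 0 0 0 0 0 0 0.6; 0 0 0 0 0 1 0.6; 0 0 0 0 0 2.4 0.6; 0 0 0 0 0 2.4 0.6'
python3 -m jog '0 0 2 0.2 0.8 0 0.6; 0 0 4 0.4 1.8 0 0.6; 0 0 6 0.6 2.8 0 0.6; 0 0 8 0.74 3.97 0 0.6; 0 0 10 0.74 3.97 0 0.6'
python3 -m jog '0 0 2 0 0 0 0.6; 0 0 3.6 0 0 0 0.6; 0 0 3.6 0 0 -1 0.6;0 0 3.6 0 0 -1 0.6'
python3 - <<'E'
from h import *
save("top","g2",(215,140,130,150),4)
E
```

```text
time_s: 6.02
ee_pos: [437.9, -34.4, 101.0]
ee_rot: [179.7, 0.0, 87.8]
force: [0.0, -0.2, 0.2]
gripper_width: 54.5
time_s: 6.65
ee_pos: [454.0, 66.6, 97.7]
ee_rot: [-179.9, -0.1, 138.3]
force: [0.9, -0.1, 0.2]
gripper_width: 54.9
time_s: 7.15
ee_pos: [452.3, 64.9, 71.8]
ee_rot: [-179.8, -0.3, 155.8]
force: [0.2, 0.0, -0.4]
gripper_width: 54.8
```

View pics/g2.png

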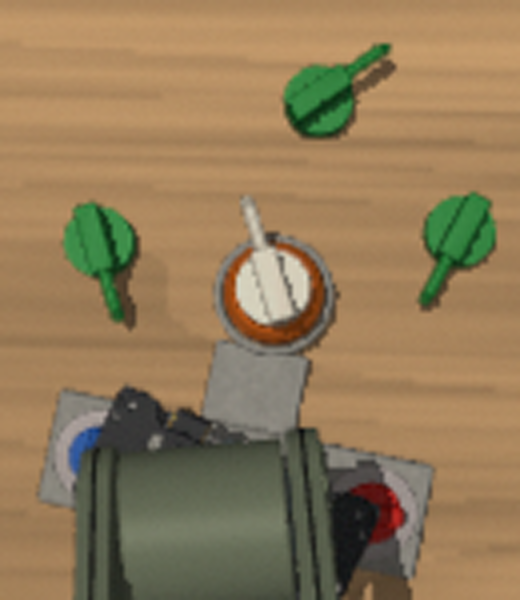

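Red is partly hidden at crop (380,510). I'll check it in the scene camera before turning yellow.

Run:
```python
from h import *
save("scene","g3",(205,165,130,60),6)
s=env.state();print(s["time_s"],np.round(s["ee_pos"],1))
```

```text
7.25 [454.2  65.2  73.6]
```

View pics/g3.png

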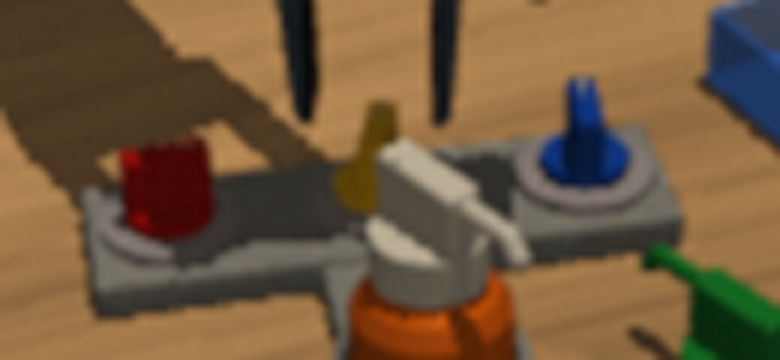

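The red bar now lies broadside, so it has turned about 80°. The fingers straddle the yellow bar. Descend, grip and turn yellow.

```bash
python3 -m jog '0 0 0 0 0 -0.7 0.6; 0 0 0 0 0 -1.35 0.6; 0 0 0 0 0 -1.35 0.6'
python3 -m jog '0 0 0 0 0 0 0.1; 0 0 0 0 0 0 0; 0 0 0 0 0 0 0; 0 0 0 0 0 0 0; 0 0 0 0 0 0 0' 30
python3 -m jog '0 0 -2 0 0 0 0; 0 0 -4 0 0 0 0; 0 0 -6 0 0 0 0; 0 0 -8 0 0 0 0; 0 0 -10 0 0 0 0'
python3 -m jog '0 0 -1.8 0 0 0 0; 0 0 -3.6 0 0 0 0; 0 0 -3.6 0 0 0 0; 0 0 -3.6 0 0 0 0'
python3 -c "
from h import *
s=env.state();print(np.round(s['force'],1),np.round(s['torque'],2))"
```

```text
time_s: 7.62
ee_pos: [454.1, 65.3, 40.0]
ee_rot: [-180.0, -0.1, 155.8]
force: [-0.9, 0.2, 0.4]
gripper_width: 54.7
time_s: 8.25
ee_pos: [454.6, 65.3, 40.4]
ee_rot: [-180.0, 0.0, 155.8]
force: [-0.7, -1.5, 3.0]
gripper_width: 13.8
time_s: 8.88
ee_pos: [454.8, 65.5, 40.4]
ee_rot: [180.0, 0.0, 105.5]
force: [-0.2, -0.3, 0.1]
gripper_width: 13.8
time_s: 9.38
ee_pos: [454.9, 65.4, 40.4]
ee_rot: [179.9, 0.0, 88.1]
force: [1.3, -0.5, 2.2]
gripper_width: 14.5
[ 1.3 -0.5  2.2] [-0.05 -0.02  0.98]
```

Yellow is at its stop (0.98 N m). Next blue, at yaw about 164.

```bash
python3 -m jog '0 0 0 0 0 0 0.6; 0 0 0 0 0 0 0.6; 0 0 0 0 0 1 0.6; 0 0 0 0 0 2.4 0.6; 0 0 0 0 0 2.4 0.6'
python3 -m jog '0 0 2 0.2 0.8 0 0.6; 0 0 4 0.4 1.8 0 0.6; 0 0 6 0.6 2.8 0 0.6; 0 0 8 0.73 3.93 0 0.6; 0 0 10 0.73 3.93 0 0.6'
python3 -m jog '0 0 2 0 0 0 0.6; 0 0 4 0 0 0 0.6; 0 0 5.2 0 0 -1 0.6;0 0 5.2 0 0 -1 0.6; 0 0 5.2 0 0 -1 0.6'
python3 - <<'E'
from h import *
save("scene","g4",(205,165,130,60),6)
s=env.state();print(s["time_s"],np.round(s["ee_pos"],1))
E
```

```text
time_s: 10.0
ee_pos: [456.2, 65.7, 102.2]
ee_rot: [179.7, -0.1, 87.8]
force: [0.9, -0.3, 0.1]
gripper_width: 54.1
time_s: 10.62
ee_pos: [472.2, 165.1, 98.8]
ee_rot: [-179.9, -0.1, 138.2]
force: [0.0, -0.6, -0.4]
gripper_width: 55.1
time_s: 11.25
ee_pos: [472.6, 163.6, 75.0]
ee_rot: [-180.0, -0.0, 163.7]
force: [-0.2, -0.2, 1.1]
gripper_width: 54.6
11.3 [473.  163.8  75.5]
```

View pics/g4.png

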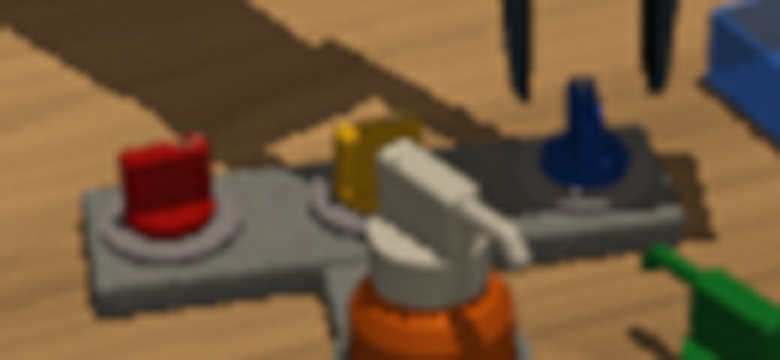

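Red at crop (168,175) and yellow at (375,160) are broadside, and the fingers straddle the blue bar at (582,120). Descend and turn blue.

```bash
python3 -m jog '0 0 0 0 0 -0.7 0.6; 0 0 0 0 0 -1.42 0.6; 0 0 0 0 0 -1.42 0.6'
python3 -m jog '0 0 0 0 0 0 0.1; 0 0 0 0 0 0 0; 0 0 0 0 0 0 0; 0 0 0 0 0 0 0; 0 0 0 0 0 0 0' 30
python3 -m jog '0 0 -2 0 0 0 0; 0 0 -4 0 0 0 0; 0 0 -6 0 0 0 0; 0 0 -8 0 0 0 0; 0 0 -10 0 0 0 0'
python3 -m jog '0 0 -2 0 0 0 0; 0 0 -4 0 0 0 0; 0 0 -5.2 0 0 0 0; 0 0 -5.2 0 0 0 0; 0 0 -5.2 0 0 0 0'
python3 -c "
from h import *
s=env.state();print(np.round(s['force'],1),np.round(s['torque'],2))"
```

```text
time_s: 11.68
ee_pos: [472.2, 163.5, 39.3]
ee_rot: [-180.0, -0.1, 163.8]
force: [0.4, 0.0, -0.4]
gripper_width: 54.8
time_s: 12.3
ee_pos: [472.8, 163.6, 39.9]
ee_rot: [-180.0, 0.0, 163.8]
force: [-0.6, -1.1, 1.7]
gripper_width: 13.9
time_s: 12.92
ee_pos: [472.8, 163.6, 39.9]
ee_rot: [180.0, 0.0, 113.5]
force: [0.5, -0.7, 1.7]
gripper_width: 14.2
time_s: 13.55
ee_pos: [472.8, 163.5, 39.9]
ee_rot: [180.0, 0.0, 88.0]
force: [-0.4, -1.9, 2.4]
gripper_width: 14.3
[-0.4 -1.9  2.4] [-0.27  0.13  0.85]
```

Blue is at its stop (0.85 N m). Now to the head: axis about (592,39.5), yaw 17, above it first.

```bash
python3 -m jog '0 0 0 0 0 0 0.6; 0 0 0 0 0 0 0.6; 0 0 0 0 0 1.5 0.7; 0 0 0 0 0 3.8 0.7; 0 0 0 0 0 5.6 0.7'
python3 -m jog '0 0 -2 1 -1 0 0.7; 0 0 -4 2 -2 0 0.7; 0 0 -6 3 -3 0 0.7; 0 0 -8 4 -4 0 0.7; 0 0 -10 4.77 -4.96 0 0.7'
python3 -m jog '0 0 -2 0 0 0 0.7; 0 0 -4.2 0 0 0 0.7; 0 0 -4.2 0 0 -1 0.7; 0 0 -4.2 0 0 -1 0.7; 0 0 -4.2 0 0 -1 0.7'
python3 - <<'E'
from h import *
im=grab_frame("scene")[:,:,::-1]
cv2.imwrite("pics/g5.png",cv2.resize(im[140:260,200:340],None,fx=5,fy=5,interpolation=cv2.INTER_CUBIC))
s=env.state();print(s["time_s"],np.round(s["ee_pos"],1),np.round(s["qpos"],1))
E
```

```text
time_s: 14.18
ee_pos: [473.0, 163.9, 181.7]
ee_rot: [179.9, -0.1, 87.8]
force: [0.8, 0.3, -0.1]
gripper_width: 61.3
time_s: 14.8
ee_pos: [592.9, 38.9, 179.3]
ee_rot: [-180.0, -0.0, 37.4]
force: [-0.1, -0.3, 0.1]
gripper_width: 64.0
time_s: 15.42
ee_pos: [592.3, 39.8, 155.1]
ee_rot: [-180.0, -0.0, 16.8]
force: [0.1, 0.0, 0.1]
gripper_width: 63.6
15.475 [592.5  39.8 155.5] [ 2.7 22.3 92.3  0.  65.3 75.9]
```

View pics/g5.png

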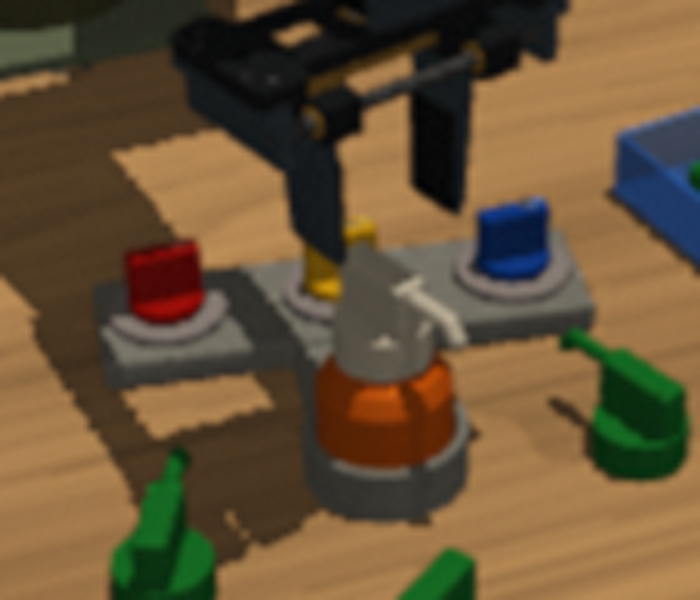

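All three knobs are broadside. The head at crop (385,300) lies under the open fingers. Descend to TCP z 105, grip, then test the turn counter-clockwise.

```bash
python3 -m jog '0 0 0 0 0 -1 0.7; 0 0 0 0 0 -2 0.7; 0 0 0 0 0 -2 0.7'
python3 -m jog '0 0 0 0 0 0 0.1; 0 0 0 0 0 0 0.1; 0 0 0 0 0 0 0.1; 0 0 0 0 0 0 0.1; 0 0 0 0 0 0 0.1' 25
python3 -c "
from h import *
s=env.state();print(np.round(s['force'],1),np.round(s['torque'],2))"
python3 -m jog '0 0 1 0 0 0 0.1; 0 0 2 0 0 0 0.1; 0 0 2 0 0 0 0.1; 0 0 2 0 0 0 0.1'
python3 -c "
from h import *
s=env.state();print(np.round(s['force'],1),np.round(s['torque'],2))"
```

```text
time_s: 15.85
ee_pos: [591.1, 39.7, 103.9]
ee_rot: [-180.0, 0.2, 16.8]
force: [-0.3, 0.2, -0.4]
gripper_width: 63.9
time_s: 16.48
ee_pos: [592.1, 39.7, 104.9]
ee_rot: [180.0, -0.0, 16.8]
force: [-0.7, -0.6, 0.0]
gripper_width: 18.1
[-0.7 -0.6  0. ] [-0.13  0.17  0.04]
time_s: 16.98
ee_pos: [592.1, 39.8, 104.9]
ee_rot: [-180.0, -0.0, 26.7]
force: [-0.2, 0.7, 1.5]
gripper_width: 18.7
[-0.2  0.7  1.5] [-0.    0.17 -0.89]
```

CCW hits a hard stop (-0.89 N m), so the loosening way is clockwise. Turn to yaw about -48.5 (1.14 rad; joint 6 near 141°, inside its range).

```bash
python3 -m jog '0 0 -2 0 0 0 0.1; 0 0 -4 0 0 0 0.1; 0 0 -4 0 0 0 0.1'
python3 -c "
from h import *
s=env.state();print(np.round(s['force'],1),np.round(s['torque'],2))"
python3 -m jog '0 0 -2 0 0 0 0.1; 0 0 -4 0 0 0 0.1; 0 0 -6 0 0 0 0.1; 0 0 -8 0 0 0 0.1; 0 0 -10 0 0 0 0.1'
python3 -m jog '0 0 -1 0 0 0 0.1; 0 0 -1 0 0 0 0.1; 0 0 -1 0 0 0 0.1'
python3 - <<'E'
from h import *
s=env.state();print(np.round(s['force'],1),np.round(s['torque'],2),np.round(s['qpos'],1))
save("scene","g6",(200,140,140,120),5)
E
```

```text
time_s: 17.35
ee_pos: [592.1, 39.7, 104.9]
ee_rot: [180.0, -0.0, 7.0]
force: [0.3, -0.5, 0.8]
gripper_width: 17.9
[ 0.3 -0.5  0.8] [-0.01  0.21  0.02]
time_s: 17.98
ee_pos: [592.0, 39.7, 104.9]
ee_rot: [180.0, -0.0, -43.3]
force: [-0.5, 0.5, 1.8]
gripper_width: 17.8
time_s: 18.35
ee_pos: [592.1, 39.7, 104.9]
ee_rot: [180.0, -0.0, -48.0]
force: [-0.9, -0.3, 3.0]
gripper_width: 17.8
[-0.9 -0.3  3. ] [0.08 0.21 0.  ] [  2.7  24.9  96.2  -0.   58.9 140.8]
```

View pics/g6.png

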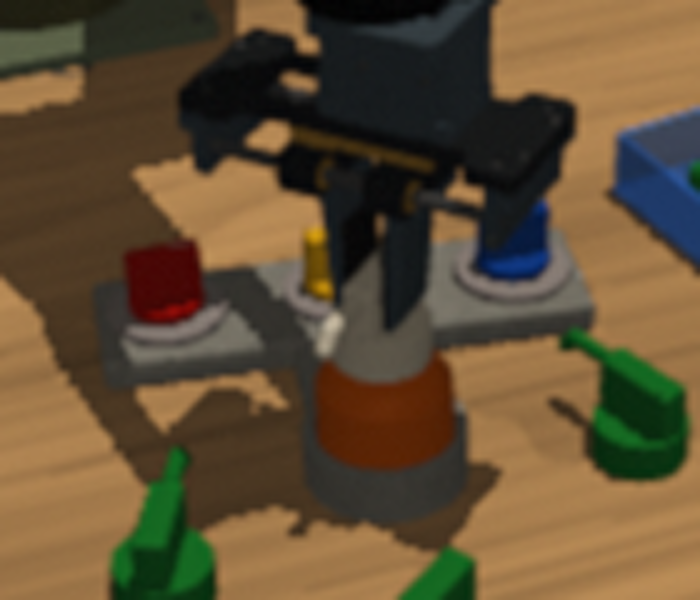

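The head turned freely and the spout is now at crop (328,335). Lift gently, watching the force.

```bash
python3 -m jog '0 0 0 0 0 0.1 0.1; 0 0 0 0 0 0.2 0.1; 0 0 0 0 0 0.2 0.1'
```

```text
time_s: 18.77
ee_pos: [592.1, 39.7, 109.8]
ee_rot: [-180.0, -0.0, -48.2]
force: [-0.5, -0.1, -0.8]
gripper_width: 17.9
```

Free (no pull). Continue to 50 mm.

```bash
python3 -m jog '0 0 0 0 0 0.4 0.1; 0 0 0 0 0 0.8 0.1; 0 0 0 0 0 1.2 0.1; 0 0 0 0 0 1.6 0.1; 0 0 0 0 0 1.9 0.1'
python3 -m jog '0 0 0 0 0 0 0.1; 0 0 0 0 0 0 0.1; 0 0 0 0 0 0 0.1; 0 0 0 0 0 0 0.1; 0 0 0 0 0 0 0.1'
python3 - <<'E'
from h import *
s=env.state();print(np.round(s['force'],1),np.round(s['torque'],2),np.round(s['qvel'],2))
save("scene","g7",(200,140,140,120),5)
E
```

```text
time_s: 19.4
ee_pos: [592.2, 39.7, 158.2]
ee_rot: [-180.0, -0.0, -48.2]
force: [0.6, -0.3, -0.8]
gripper_width: 17.4
time_s: 20.02
ee_pos: [591.9, 39.7, 157.0]
ee_rot: [180.0, 0.0, -48.2]
force: [0.0, 0.5, -0.6]
gripper_width: 18.0
[ 0.   0.5 -0.6] [-0.01  0.18  0.04] [ 0.03 -0.14 -0.18  0.    0.17  0.04]
```

View pics/g7.png

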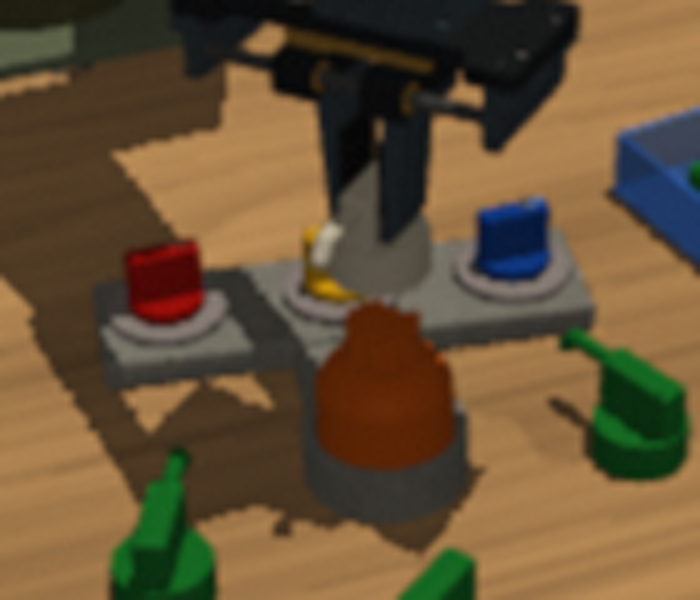

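The head is held upright at crop (375,240), clear of the bare neck at (380,320), with all three knobs tight. Handing in.

```bash
python3 -c "
from h import *
env.job_done();print(env.state()['time_s'])"
```

```text
the job is handed in; nothing more can be done
the job is handed in; nothing more can be done
```

I handed the job in at about 20 s of the 72 s allowed. The head of the bottle in the clamp is off and held in the gripper, and no verdict was reported.

- **Knobs:** I turned red, yellow and blue clockwise, in that order. Each ended against a hard stop, at 0.95, 0.98 and 0.85 N m, and all three bars lie broadside in the last picture.
- **Pump head:** Counter-clockwise met a hard stop (about 0.9 N m). Clockwise turned easily, so the thread is left-handed. I turned the head about 1.14 rad from closed, as judged from its yaw in the picture, and it then lifted without resistance.
- **Last checks:** The head is held at an 18.0 mm opening with the grip set to 25 N. It is upright, about 52 mm up, above the bare neck and clear of it, and residual force is under 1 N. Joint speeds still read up to 0.18 deg/s, which is very slow. No check failed or disagreed.
- **Left alone:** I never reached for the spare bottle, the tray or the green look-alikes. I did not take a final picture of the spare bottle, and the tray's contents were not fully in view.

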